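# Load a cylinder barrel under the sprung swing clamp

## Task

Load the long blue-capped cylinder barrel into the assembly fixture: lift the sprung clamp bar out of its keeper by the red handle and swing it well aside, then lay the barrel (do not drop it) in the two white V-blocks with its threaded nose facing the steel end stop, and push it gently along until you feel its nose bear firmly on the stop. Then swing the bar back over the barrel and let it down into the keeper under control so that its pad holds the barrel; never let the bar snap down. Leave the short cylinder, the spanner and the grease jar where they are.

Things in the scene. Friction and masses are not known exactly. Their poses are not given: they have to be found in the camera images.
- fixture: Aluminium plate 240 x 270 x 12 mm fixed to the bench, from -110 to 130 mm in its x and -140 to 130 mm in its y. Origin on the bench surface below the middle of the cradle, z up. Carries two white V-blocks, the end stop, the keeper and, at (-75, 0) mm, a white round clamp post (radius 18 mm, top at 64 mm) from which the sprung steel clamp bar runs along +x over the cradle.
- cradle (a point): Axis of a barrel lying in the V-blocks, midway between them, 50 mm above the bench; axes as the fixture's. A barrel lying fully home has its origin here. The white V-blocks (90 degree V, 64 mm wide in x, 18 mm long in y, tops 49 mm above the bench) stand at y = -42 and +42 mm; the 66 mm between them are free for the fingers, down to the plate 38 mm below this point.
- end_stop: Fixed steel block at the cradle's -y end, 40 mm wide in x, 16 mm thick in y, top 64 mm above the bench. Origin and axes are the fixture's.
- stop_face (a point): Middle of the end stop's face that looks to the fixture's +y, at fixture (0, -99, 50) mm; axes as the fixture's. The barrel's nose must end up touching it.
- keeper_slot (a point): Keeper: two upright steel cheeks, 14 mm thick in x, 24 mm apart in y, with flared mouth; the clamp bar lies between them when shut. This point is in mid-slot level with the cheek tops, at fixture (73, 0, 88) mm; axes as the fixture's. Until the bar's underside is above this point (lifted 22 mm or more from fully down) it cannot turn.
- clamp_handle (a point): Middle of the upright round red handle at the free end of the clamp bar: 22 mm diameter, 46 mm tall (23 mm above and below this point). 185 mm from the post's axis; at fixture (110, 0, 103) mm when shut and fully down. Moves with the bar; its x axis points along the bar away from the post. The bar is 18 mm wide, 12 mm thick, its top 23 mm below this point.
- clamp_lift (a joint): Height of the clamp bar, m: 0 = fully down with no barrel, 0.045 = highest. A spring in the post pulls it down, 5.4 N at 0 to 13.5 N at 0.045, plus 3 N weight and a drag of 25 N per m/s; let go high up it snaps down, at any angle. Resting on the barrel it reads about 0.009. Above 0.022 it passes the keeper and the barrel.
- clamp_turn (a joint): Angle of the clamp bar about the post, rad: 0 = shut, across the cradle in its keeper; grows clockwise seen from above (free end from the fixture's +x towards its -y, over the end stop) to 1.9. Well aside is 1.3 to 1.6. It stays at the angle where it is left, and may stand there fully down.
- clamp_pad: Black rubber pad under the bar that presses on the barrel, 24 x 18 x 8 mm, its middle 75 mm from the post's axis, its underside 60 mm above the bench when fully down. Origin on the post's axis, at bench height when fully down; turns and rises with the bar.
- barrel: Long pneumatic cylinder to load, about 0.42 kg: aluminium tube 38 mm diameter, 130 mm long, blue hexagon end caps 42 mm across flats and 20 mm long, steel threaded nose (24 mm diameter, 14 mm long) at its -y end, small blue boss (20 mm diameter, 7 mm long) at its +y end. Origin mid-tube on the axis, y from nose to tail; it spans y = -99 to +92 mm. Starts lying level, origin 26 mm above the bench.
- barrel_nose (a point): Middle of the barrel's nose end face, 99 mm from its origin along -y. In the V-blocks the barrel slides under a push of about 3 to 8 N; when the push meets clearly more, the nose bears on the stop (over 40 N there harms the thread). It can be laid in up to 12 mm short of the stop before its nose-end cap meets a V-block.
- tray: Blue open tray fixed on the bench, 270 mm (x) x 250 mm (y) x 35 mm high, walls and floor 5 mm; origin under its centre. The barrel and the short cylinder lie in it side by side, along its y within 0.3 rad, about 120 mm apart, noses to -y; which is nearer varies.
- short_cylinder: Bystander: shorter, thinner cylinder with black caps, 28 mm tube, 103 mm long, lying in the tray beside the barrel; origin on its axis, y along it.
- spanner: Bystander: steel spanner lying on the bench beyond the work; origin on the bench under it.
- grease_jar: Bystander: white jar with a red lid, 56 mm diameter, 60 mm high, standing on the bench beyond the work; origin at its foot.
Things that resemble listed ones, but are neither listed nor needed, are in the scene too. Leave any pink or purple look-alike of the barrel alone.

How it is judged:
On the way, in this order (a step that is already met when the one before it is completed fails the run):
1. the bar is lifted out of the keeper and turned well aside (value of joint clamp_turn above 1.2 rad), for 0.2 s.
2. with the bar aside, the barrel lies in the V-blocks and is pushed home so that its nose bears on the stop (value of joint clamp_turn above 1.1 rad and y of barrel_nose in the frame of stop_face below 0.002 m and distance between barrel_nose and stop_face below 0.005 m and distance between barrel and cradle below 0.005 m and angle between the y axis of barrel and the y axis of fixture, either way round below 0.035 rad and contact force between barrel and end_stop above 2 N), for 0.02 s.
At the end, for the whole second after the job is handed in: The barrel lies in both V-blocks along the cradle (within 5 mm and 2 degrees), nose against the stop (gap under 2.5 mm), at rest; the bar is back over it in the keeper (within 0.06 rad of shut) and its pad bears on the barrel with the spring's force (over 4 N, lift 5 to 13 mm) (y of barrel_nose in the frame of stop_face below 0.0025 m and distance between barrel_nose and stop_face below 0.005 m and distance between barrel and cradle below 0.005 m and angle between the y axis of barrel and the y axis of fixture, either way round below 0.035 rad and value of joint clamp_turn between -0.06 and 0.06 rad and value of joint clamp_lift between 0.005 and 0.013 m and contact force between clamp_pad and barrel above 4 N and linear speed of barrel below 0.01 m/s); the robot touches nothing.
It fails at once if the bar snaps down (it falls faster than 0.35 m/s) (velocity of joint clamp_lift below -0.35 m/s).
It fails at once if the nose is rammed against the stop (over 40 N) (contact force between barrel and end_stop above 40 N).
It fails at once if the barrel is dropped (falls freely faster than 0.4 m/s, about 8 mm) (linear speed of barrel above 0.4 m/s and contact force between barrel and the fingers below 0.1 N).
It fails at once if a bystander is moved more than 30 mm (distance of any of short_cylinder, spanner, grease_jar from where it was at the start of the episode above 0.03 m).
It also fails if it takes over 72 s, if anything falls off the work surface, if the arm or the gripper's body presses on something with over 40 N, if the wrist force passes 120 N, or if a joint passes its speed limit or range.

## Robot

A 6-joint arm with a two-finger parallel gripper is mounted at the origin on the work surface. World frame = base frame: x ahead of the robot, y to its left, z up, the work surface at z = 0. Lengths are in m, angles in rad, forces in N, time in s.
With the tool pointing down it reaches from about 0.225 to 0.875 m from the base axis. Payload 3.4 kg.
Tool frame: the origin (TCP) lies at the very end of the fingers, on their centre line; the grasp point (between the pads) lies behind it (manip.grasp_offset is the z of the grasp point in the tool frame, in m); z points along the fingers, y is the line along which they close (so a half turn about z gives the same grasp; the last joint's range is limited). The gripper opens to 85 mm and grips with 20 to 120 N. Pads are 22 mm wide; open, the fingers measure 114 mm over their backs; the gripper's body (76 mm by 85 mm) begins 54 mm behind the grasp point. The pads swing forward as they close: fully open they stand 13 mm farther back than shut.
Start: joints at [1.198, 0.276, 1.505, -0, 1.361, -0.121], TCP at [0.143, 0.557, 0.231] pointing down, gripper open.
Joint ranges: [-2.89, 2.89], [-0.75, 2.08], [0.22, 2.7], [-1.18, 4.32], [0.11, 2.71], [-2.7, 2.7]. Speed limits (rad/s): [2.57, 2.57, 3.14, 3.14, 3.14, 3.14].

## Interface

Orientations are given as a unit quaternion [w, x, y, z].
In Python, from rig import manip gives the robot as it stands.
- The arm moves only by the shell command python3 -m pendant 'ROWS' [FORCE]. ROWS is JSON, a list of rows, each an object of numbers: "dx", "dy", "dz": the shift along the tool's x, y, z in m; "rx", "ry", "rz": the turn, a rotation vector about the tool's x, y, z in degrees; "hand": the finger opening in m, from 0 to 0.0854. In form: [{"dx": .., "dy": .., "dz": .., "rx": .., "ry": .., "rz": .., "hand": ..}, ...]. A call has 1 to 12 rows; each row shifts and turns the commanded pose from where the row before left it, along the tool's axes as they then stand; what a row does not reach is not made up. A row lasts 1/12 s, in which the tool goes at most 41.7 mm and 7.16 degrees, less where a joint would pass 70% of its speed; a pose out of reach is approached as far as the arm can. A call is refused whole if a number of a shift passes 0.0417 or a number of a turn 7.16, either way. A call with a gripper value outside its range is refused whole. The fingers move at their own pace and stop on an object; FORCE is the grip in N (left out, the last holds). Time passes only in rows, so rows that do not move let the fingers close. It gives the time, the measured TCP pose, the force, the opening and the grip force at its end, in the units of the state.
- manip.get_state(): the state, without advancing time (a new reading comes with each control period).
- manip.get_image(name): name is "scene" or "side" or "wrist"; returns a dict with "frame" (420x560x3 uint8, red, green, blue), "fx", "fy", "cx", "cy" (pixels), "position" and "attitude" of the camera in the world; the wrist camera has in their place "mount" (4x4, takes a point from camera to tool coordinates, whose origin is the TCP and whose axes are the flange's). Camera axes: x right, y up, looking along -z (the intrinsics and any distortion apply to the point x, -y, -z); pixel columns grow to the right and rows downward; lengths in m; the calibration is good to about 2 mm. The wrist camera is an equidistant fisheye: a pixel r from the principal point sees the ray r / f radians off the axis. A picture is of the moment at which its call begins: read the wrist's pose just before it. There is no depth.
- manip.sign_off(): hands the job in; it is judged then, once.
The state is a dict: "clock": time; "qpos": joint angles; "qd": joint speeds; "effort": joint torques, N m; "position": TCP position; "ee_rot": TCP orientation; "contact_force": force on the tool from outside, world axes, zero at the start; "moment": the same for the moment, N m; "width": finger opening in m; "gripper_force": force on a finger pad.
Only numpy, scipy, OpenCV 4.12 (cv2) and the standard library are available. Lean on these libraries where they do the work, as an engineer would, in place of code of your own. Each camera call takes 0.05 s, during which the arm holds its last target. There are 200 camera calls.

## Working session

There is one attempt and no reset: what is moved stays moved. The work goes in short steps, Python scripts to look and compute and a shell command to move; the robot and the scene stay as the last step left them, time stands still between calls to the robot, and variables do not carry over. Pictures are saved under pics/ and viewed, at most 10 in all, crops included, and the job is handed in when it is done.

```bash
ls; mkdir -p pics
cat > h.py <<'E'
import numpy as np, cv2
from rig import manip
from scipy.spatial.transform import Rotation as R
def rot(q): return R.from_quat([q[1],q[2],q[3],q[0]])
def snap(name):
    d=manip.get_image(name); return d
def ray(d,u,v):
    p=np.array([(u-d['cx'])/d['fx'],-(v-d['cy'])/d['fy'],-1.])
    A=np.array(d['attitude']); M=rot(A).as_matrix() if A.size==4 else A.reshape(3,3)
    return np.array(d['position']),M@p
def onz(d,u,v,z):
    o,r=ray(d,u,v); return o+r*(z-o[2])/r[2]
E
python3 - <<'E'
from h import *
s=manip.get_state(); print(s, manip.grasp_offset)
a=snap('scene');b=snap('side');w=snap('wrist')
for n,d in (('scene',a),('side',b),('wrist',w)):
    print(n,{k:(np.round(v,4).tolist() if not isinstance(v,str) else v) for k,v in d.items() if k!='frame'})
    cv2.imwrite(f'pics/{n}0.png',d['frame'][:,:,::-1])
    np.save(f'pics/{n}0.npy',d,allow_pickle=True)
E
```

```text
pics
{'clock': 0.0, 'qpos': array([ 1.19797100e+00,  2.76592289e-01,  1.50614111e+00, -3.35382743e-05,
        1.36068000e+00, -1.21011120e-01]), 'qd': array([ 0.00040363, -0.00082643, -0.00095459,  0.00073382, -0.00033103,
        0.00139628]), 'effort': array([-1.22561323e-04, -4.16784024e+01, -2.45803982e+01,  2.84059452e-04,
        1.10103982e-02, -1.24687111e-05]), 'position': array([0.1430974 , 0.55636508, 0.23043807]), 'ee_rot': array([-2.06610733e-04,  1.25571173e-01,  9.92084196e-01, -8.86769664e-04]), 'contact_force': array([ 0.17263935, -0.94977887,  1.23610925]), 'moment': array([ 0.01257287,  0.03382874, -0.00534115]), 'gripper_force': 0.0, 'width': 0.08555143465754507} -0.0187
scene {'fx': 427.2872, 'fy': 427.2872, 'cx': 279.6709, 'cy': 211.4843, 'position': [0.9511, -0.5912, 0.9647], 'attitude': [0.9141, 0.2762, 0.0817, 0.2855]}
side {'fx': 488.1921, 'fy': 488.1921, 'cx': 280.3784, 'cy': 223.4728, 'position': [0.5465, 0.9339, 0.7028], 'attitude': [-0.0379, -0.0268, 0.4971, 0.8665]}
wrist {'fx': 325.1923, 'fy': 325.1923, 'cx': 276.8162, 'cy': 213.2407, 'mount': [[0.0007, 0.9652, 0.2614, 0.0658], [1.0, -0.0009, 0.0003, 0.0009], [0.0005, 0.2614, -0.9652, -0.1428], [0.0, 0.0, 0.0, 1.0]]}
```

Run:
```python
import cv2,numpy as np
a=cv2.imread('pics/scene0.png');b=cv2.imread('pics/side0.png')
cv2.imwrite('pics/a1.png',cv2.resize(a,(800,600)));cv2.imwrite('pics/b1.png',cv2.resize(b,(800,600)))
```

```text
(no output)
```

View pics/a1.png

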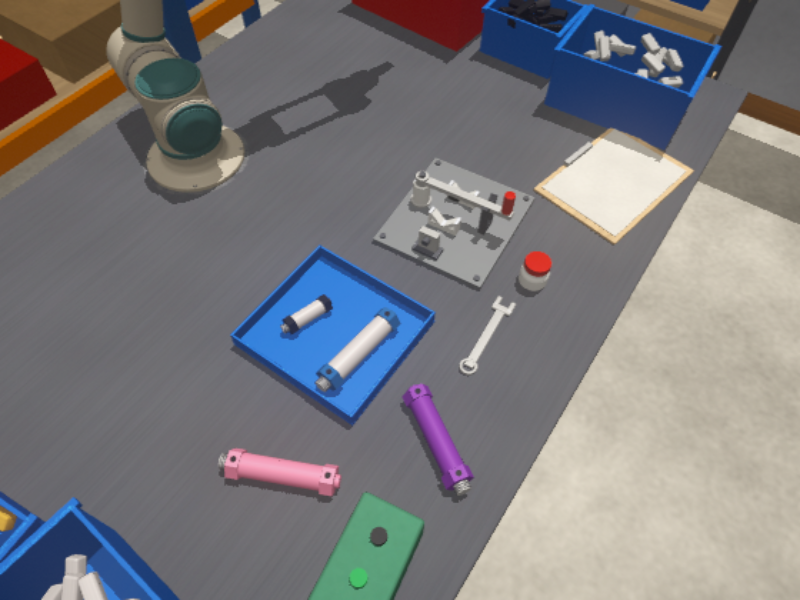

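View pics/b1.png

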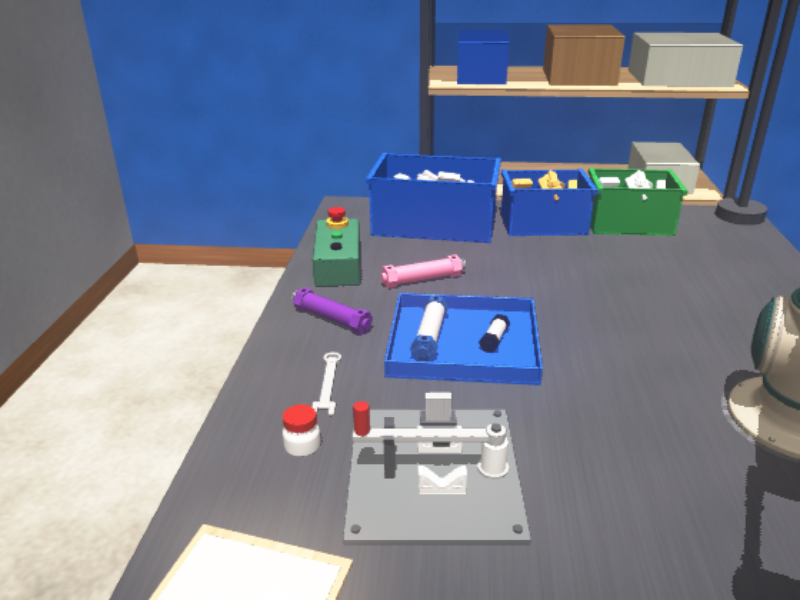

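Scene view (800×600): fixture with the bar shut, red handle (509,203), post (421,190); barrel with blue caps at (385,320)/(328,375), nose at (322,383); short cylinder nearer the robot; jar (535,270), spanner (487,335). The side view agrees: handle (361,418), post (495,450), barrel (430,328). Now measuring.

Run:
```python
from h import *
D={n:np.load(f'pics/{n}0.npy',allow_pickle=True).item() for n in('scene','side')}
def comp(m,near,box=40):
    n,l,st,c=cv2.connectedComponentsWithStats(m.astype(np.uint8))
    k=[i for i in range(1,n) if st[i,4]>40 ]
    i=min(k,key=lambda i:np.hypot(*(c[i]-near)))
    return l==i,c[i],st[i]
near={'scene':dict(h=(356,142),tube=(251,243),plate=(320,180)),'side':dict(h=(253,293),tube=(301,228),plate=(270,350))}
obs={}
for n,d in D.items():
    f=d['frame'].astype(int);r,g,b=f[...,0],f[...,1],f[...,2]
    hsv=cv2.cvtColor(d['frame'],cv2.COLOR_RGB2HSV)
    m,c,st=comp((r>110)&(g<70)&(b<70),near[n]['h']);obs[n,'h']=c;print(n,'handle',c,st,onz(d,*c,.103))
    m,c,st=comp((hsv[...,1]<60)&(hsv[...,2]>140),near[n]['tube']);ys,xs=np.nonzero(m)
    rc=cv2.minAreaRect(np.c_[xs,ys].astype(np.float32));print(n,'tube',c,st,rc);obs[n,'t']=np.array(rc[0])
    bp=cv2.boxPoints(rc); e=[(bp[i]+bp[(i+1)%4])/2 for i in range(4)]
    L=[np.hypot(*(e[0]-e[2])),np.hypot(*(e[1]-e[3]))]; a,bb=(e[0],e[2]) if L[0]>L[1] else (e[1],e[3])
    P=[onz(d,*p,.026) for p in(a,bb)];print(' ends',np.round(P,4),'mid',(P[0]+P[1])/2,'len',np.linalg.norm(P[0]-P[1]))
    v=hsv[...,2]; p=near[n]['plate'];print('gray samples',v[int(p[1])-5:int(p[1])+5,int(p[0])].tolist())
def tri(k):
    A=[];B=[]
    for n,d in D.items():
        o,r=ray(d,*obs[n,k]);r/=np.linalg.norm(r);M=np.eye(3)-np.outer(r,r);A.append(M);B.append(M@o)
    return np.linalg.solve(sum(A),sum(B))
print('tri handle',tri('h'),'tube',tri('t'))
# plate corners by hand: scene scale .7
S=.7
for n,pts in {'scene':[(437,159),(534,197),(478,284),(374,237)],'side':[(345,539),(528,539),(505,410),(352,410)]}.items():
    print(n,np.round([onz(D[n],u*S,v*S,.012)[:2] for u,v in pts],4).tolist())
    c=D[n]['frame'][:,:,::-1]
    u=np.array(pts)*S;x0,y0=(u.min(0)-25).astype(int);x1,y1=(u.max(0)+15).astype(int)
    cv2.imwrite(f'pics/{n}_c.png',cv2.resize(c[y0:y1,x0:x1],None,fx=4,fy=4,interpolation=cv2.INTER_CUBIC));print(n,'crop',x0,y0,x1,y1)
A,B=(cv2.imread(f'pics/{n}_c.png') for n in D)
H=max(A.shape[0],B.shape[0]);A,B=[cv2.copyMakeBorder(i,0,H-i.shape[0],0,0,0) for i in(A,B)]
I=np.hstack([A,B]);print(I.shape,A.shape);s=min(800/I.shape[1],600/I.shape[0]);cv2.imwrite('pics/c1.png',cv2.resize(I,None,fx=s,fy=s));print('scale',4*s)
```

```text
scene handle [376.44907407 183.125     ] [367 176  19  15 216] [0.78620322 0.09344466 0.103     ]
scene tube [251.64784547 241.56315007] [230 221  44  43 673] ((252.25003051757812, 241.25003051757812), (13.435027122497559, 49.497474670410156), 45.0)
 ends [[ 0.606  -0.1214  0.026 ]
 [ 0.5939 -0.2529  0.026 ]] mid [ 0.59991155 -0.18717266  0.026     ] len 0.1320084805497656
gray samples [160, 161, 161, 162, 162, 162, 162, 162, 161, 162]
side handle [252.58757062 294.65536723] [247 285  12  20 177] [0.67518843 0.19025973 0.103     ]
side tube [301.99392097 223.61702128] [292 211  19  28 329] ((302.1540832519531, 223.6243133544922), (13.89555835723877, 25.8060359954834), 17.102725982666016)
 ends [[ 0.5926 -0.2939  0.026 ]
 [ 0.6062 -0.158   0.026 ]] mid [ 0.59940529 -0.22596741  0.026     ] len 0.13651138096402246
gray samples [182, 182, 182, 183, 182, 182, 182, 182, 182, 182]
tri handle [0.73105685 0.13073625 0.04645211] tube [ 0.60170207 -0.19552585  0.04077823]
scene [[0.4527, 0.2929], [0.6825, 0.3147], [0.6998, 0.0521], [0.469, 0.0322]]
scene crop 236 86 388 213
side [[0.6811, 0.3163], [0.4487, 0.2966], [0.4682, 0.0311], [0.7128, 0.0509]]
side crop 216 262 384 392
(520, 1280, 3) (520, 608, 3)
scale 2.5
```

View pics/c1.png

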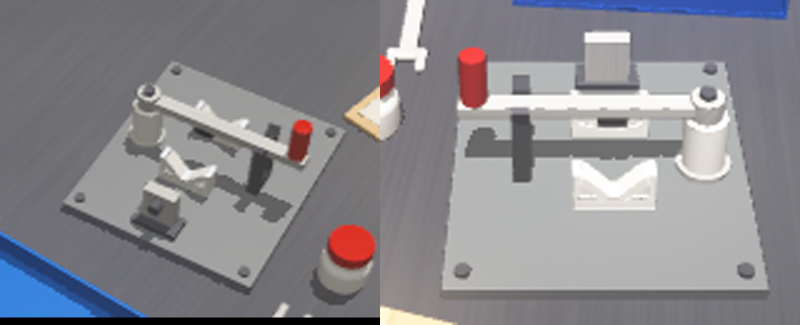

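The crop shows the bar over the V-blocks, the handle at its end, the four plate screws and the white post. I'll fit the fixture from the screws and check it against the handle and post.

Run:
```python
from h import *
D={n:np.load(f'pics/{n}0.npy',allow_pickle=True).item() for n in('scene','side')}
cr={'scene':(236,86,0),'side':(216,262,380)}
def px(n,u,v): return (u-cr[n][2])/2.5+cr[n][0],v/2.5+cr[n][1]
W={n:lambda u,v,z,n=n:onz(D[n],*px(n,u,v),z) for n in D}
S=np.array([W['scene'](u,v,.0145)[:2] for u,v in((176,70),(331,132),(244,271),(79,197))]);print('scene screws',S.round(4).tolist(),'centre',S.mean(0))
T=np.array([W['side'](u,v,.0145)[:2] for u,v in((461,270),(747,270),(710,69))]);print('side screws',T.round(4).tolist(),'centre',(T[0]+T[2])/2)
def yaw(X,Y):  # x edge, y edge
    return np.arctan2(X[1],X[0]),np.arctan2(-Y[0],Y[1])
print('yaw scene',yaw(S[1]-S[0]+S[2]-S[3],S[0]-S[3]+S[1]-S[2]),'side',yaw(T[0]-T[1],T[1]-T[2]))
print([np.linalg.norm(x) for x in (S[1]-S[0],S[2]-S[3],S[0]-S[3],S[1]-S[2],T[0]-T[1],T[1]-T[2])])
# handle
def tri(pa,pb):
    A=[];B=[]
    for n,p in(('scene',pa),('side',pb)):
        o,r=ray(D[n],*p);r/=np.linalg.norm(r);M=np.eye(3)-np.outer(r,r);A.append(M);B.append(M@o)
    return np.linalg.solve(sum(A),sum(B))
print('handle',tri(px('scene',300,141),px('side',473,78)))
print('post knob',tri(px('scene',149,90),px('side',707,94)))
for n,(u,v) in(('scene',(300,141)),('side',(473,78))):print(n,'handle@.103',W[n](u,v,.103))
c=(S.mean(0)+(T[0]+T[2])/2)/2
for y in(.075,.085,.095):
    Rm=np.array([[np.cos(y),-np.sin(y)],[np.sin(y),np.cos(y)]]);o=c-Rm@[.01,-.005];print(y,'origin',o,'handle pred',o+Rm@[.11,0],'post',o+Rm@[-.075,0])
```

```text
scene screws [[0.4618, 0.2813], [0.6716, 0.2997], [0.6907, 0.0616], [0.4815, 0.0434]] centre [0.57641536 0.17152779]
side screws [[0.6707, 0.3002], [0.4604, 0.2825], [0.4812, 0.0449]] centre [0.57593494 0.17259159]
yaw scene (np.float64(0.08707064592358431), np.float64(0.08135244534512494)) side (np.float64(0.08419573651834769), np.float64(0.08720817585427279))
[np.float64(0.2105855280850191), np.float64(0.20993327409491797), np.float64(0.23870074719499107), np.float64(0.2388281237145262), np.float64(0.2110021807138208), np.float64(0.23844524457472613)]
handle [0.67541504 0.18570467 0.10279972]
post knob [0.49114642 0.17009425 0.08659383]
scene handle@.103 [0.6762588  0.18564649 0.103     ]
side handle@.103 [0.67463088 0.18567674 0.103     ]
0.075 origin [0.56582862 0.17629634] handle pred [0.67551939 0.18453861] post [0.49103945 0.17067661]
0.085 origin [0.56578677 0.17619266] handle pred [0.67538963 0.18553141] post [0.49105754 0.16982534]
0.095 origin [0.56574596 0.17608857] handle pred [0.67524996 0.18652286] post [0.49108414 0.16897429]
```

```bash
R='{"dx":-0.0304,"dy":-0.0113}'
python3 -m pendant '[{"dx":-0.0304,"dy":-0.0113},{"dx":-0.0304,"dy":-0.0113},{"dx":-0.0304,"dy":-0.0113},{"dx":-0.0304,"dy":-0.0113},{"dx":-0.0304,"dy":-0.0113},{"dx":-0.0304,"dy":-0.0113},{"dx":-0.0304,"dy":-0.0113},{"dx":-0.0304,"dy":-0.0113},{"dx":-0.0304,"dy":-0.0113},{"dx":-0.0304,"dy":-0.0113}]' 
python3 -m pendant '[{"dx":-0.0304,"dy":-0.0113},{"dx":-0.0304,"dy":-0.0113},{"dx":-0.0304,"dy":-0.0113},{"dx":-0.0304,"dy":-0.0113},{"dx":-0.0304,"dy":-0.0113},{"dx":-0.0304,"dy":-0.0113},{"dx":-0.0304,"dy":-0.0113},{"dx":-0.0304,"dy":-0.0113},{"dx":-0.0304,"dy":-0.0113},{"dx":-0.0304,"dy":-0.0113}]'
python3 -m pendant '[{"rz":-6.4},{"rz":-6.4},{"rz":-6.4},{},{}]' 60
cat >> h.py <<'E'
def to(x,y,yawy=None,z=None):
    """remaining shift in tool axes to world x,y(,z), and rz (deg) bringing tool y to angle yawy (deg, mod 180)"""
    s=manip.get_state();M=rot(s['ee_rot']).as_matrix();p=np.array(s['position'])
    t=np.array([x,y,p[2] if z is None else z]);print('pos',p.round(4),'tool shift',(M.T@(t-p)).round(4),'F',np.round(s['contact_force'],1),'w',round(s['width'],4),'j6',round(s['qpos'][5],2),'t',s['clock'])
    a=np.degrees(np.arctan2(M[1,1],M[0,1]));print('tool y ang',a.round(2),'tilt',np.degrees(np.arccos(-M[2,2])).round(2),'rz',None if yawy is None else round((a-yawy+90)%180-90,2))
E
python3 -c "
from h import *
to(.6754,.1856,94.87,.084)"
```

```text
pos [0.1431 0.5565 0.2306] tool shift [-0.6079 -0.2264  0.1469] F [-0.5  0.7  0.2] w 0.0854 j6 -0.12 t 0.15
tool y ang 75.57 tilt 0.08 rz -19.3invalid input
invalid input
invalid input
```

```bash
python3 -m pendant '[{"dx":-0.0304,"dy":-0.0113,"dz":0,"rx":0,"ry":0,"rz":0,"hand":0.085}]'
```

```text
clock: 0.23
position: [0.1666, 0.5406, 0.2307]
ee_rot: [-0.002, 0.123, 0.992, 0.001]
contact_force: [0.8, 0.4, -0.0]
width: 0.085
gripper_force: 0.0
```

```bash
python3 -m pendant '[{"dx":-0.0304,"dy":-0.0113,"dz":0,"rx":0,"ry":0,"rz":0,"hand":0.085},{"dx":-0.0304,"dy":-0.0113,"dz":0,"rx":0,"ry":0,"rz":0,"hand":0.085},{"dx":-0.0304,"dy":-0.0113,"dz":0,"rx":0,"ry":0,"rz":0,"hand":0.085},{"dx":-0.0304,"dy":-0.0113,"dz":0,"rx":0,"ry":0,"rz":0,"hand":0.085},{"dx":-0.0304,"dy":-0.0113,"dz":0,"rx":0,"ry":0,"rz":0,"hand":0.085},{"dx":-0.0304,"dy":-0.0113,"dz":0,"rx":0,"ry":0,"rz":0,"hand":0.085},{"dx":-0.0304,"dy":-0.0113,"dz":0,"rx":0,"ry":0,"rz":0,"hand":0.085},{"dx":-0.0304,"dy":-0.0113,"dz":0,"rx":0,"ry":0,"rz":0,"hand":0.085},{"dx":-0.0304,"dy":-0.0113,"dz":0,"rx":0,"ry":0,"rz":0,"hand":0.085},{"dx":-0.0304,"dy":-0.0113,"dz":0,"rx":0,"ry":0,"rz":0,"hand":0.085}]' 
python3 -m pendant '[{"dx":-0.0304,"dy":-0.0113,"dz":0,"rx":0,"ry":0,"rz":0,"hand":0.085},{"dx":-0.0304,"dy":-0.0113,"dz":0,"rx":0,"ry":0,"rz":0,"hand":0.085},{"dx":-0.0304,"dy":-0.0113,"dz":0,"rx":0,"ry":0,"rz":0,"hand":0.085},{"dx":-0.0304,"dy":-0.0113,"dz":0,"rx":0,"ry":0,"rz":0,"hand":0.085},{"dx":-0.0304,"dy":-0.0113,"dz":0,"rx":0,"ry":0,"rz":0,"hand":0.085},{"dx":-0.0304,"dy":-0.0113,"dz":0,"rx":0,"ry":0,"rz":0,"hand":0.085},{"dx":-0.0304,"dy":-0.0113,"dz":0,"rx":0,"ry":0,"rz":0,"hand":0.085},{"dx":-0.0304,"dy":-0.0113,"dz":0,"rx":0,"ry":0,"rz":0,"hand":0.085},{"dx":-0.0304,"dy":-0.0113,"dz":0,"rx":0,"ry":0,"rz":0,"hand":0.085}]'
python3 -m pendant '[{"dx":0,"dy":0,"dz":0,"rx":0,"ry":0,"rz":-6.4,"hand":0.085},{"dx":0,"dy":0,"dz":0,"rx":0,"ry":0,"rz":-6.4,"hand":0.085},{"dx":0,"dy":0,"dz":0,"rx":0,"ry":0,"rz":-6.4,"hand":0.085},{"dx":0,"dy":0,"dz":0,"rx":0,"ry":0,"rz":0,"hand":0.085},{"dx":0,"dy":0,"dz":0,"rx":0,"ry":0,"rz":0,"hand":0.085}]' 60
python3 -c "
from h import *
to(.6754,.1856,94.87,.084)
d=snap('wrist');cv2.imwrite('pics/w1.png',d['frame'][:,:,::-1])"
```

```text
clock: 1.07
position: [0.4371, 0.352, 0.2311]
ee_rot: [-0.0, 0.126, 0.992, -0.0]
contact_force: [0.6, 0.3, 0.1]
width: 0.085
gripper_force: 0.0
clock: 1.82
position: [0.6768, 0.1854, 0.2308]
ee_rot: [-0.0, 0.126, 0.992, -0.0]
contact_force: [0.1, -0.2, 0.4]
width: 0.0848
gripper_force: 0.0
clock: 2.23
position: [0.6757, 0.1865, 0.2308]
ee_rot: [-0.0, -0.04, 0.999, -0.0]
contact_force: [-1.1, 0.8, -0.1]
width: 0.0852
gripper_force: 0.0
pos [0.6757 0.1865 0.2308] tool shift [ 0.0002 -0.0008  0.1468] F [-1.1  0.8 -0.1] w 0.0852 j6 -1.48 t 2.2333
tool y ang 94.61 tilt 0.05 rz -0.26
```

View pics/w1.png

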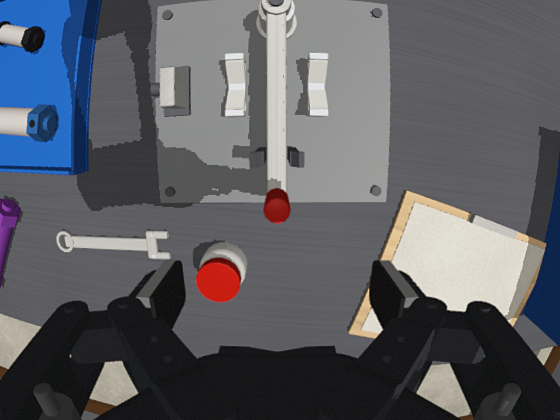

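Wrist view: handle at (277,205), exactly on the tool's centre column; jar lid at (219,280), to be checked for clearance to the left finger.

```bash
cat >> h.py <<'E'
def wonz(d,s,u,v,z):
    a,b=u-d['cx'],v-d['cy'];r=np.hypot(a,b);th=r/d['fx']
    c=np.array([np.sin(th)*a/r,-np.sin(th)*b/r,-np.cos(th)]) if r>0 else np.array([0,0,-1.])
    M=np.array(d['mount']);T=rot(s['ee_rot']).as_matrix();p=np.array(s['position'])
    o=p+T@M[:3,3];q=T@M[:3,:3]@c;return o+q*(z-o[2])/q[2]
E
python3 -c "
from h import *
s=manip.get_state();d=snap('wrist')
print('jar',wonz(d,s,219,280,.06),'handle',wonz(d,s,277,207,.126),'top z?')
f=d['frame'].astype(int);m=((f[...,0]>90)&(f[...,1]<70)&(f[...,2]<70)).astype(np.uint8)
n,l,st,c=cv2.connectedComponentsWithStats(m);print([(st[i].tolist(),c[i].round(1).tolist()) for i in range(1,n) if st[i,4]>60])
for u,v in ((152,185),(43,124)): print(wonz(d,s,u,v,.026))
"
```

```text
jar [0.77476729 0.13227727 0.06      ] handle [0.67190921 0.18711594 0.126     ] top z?
[([263, 197, 27, 26, 536], [276.3, 209.9]), ([196, 258, 45, 44, 1484], [218.3, 280.3])]
[0.68226008 0.04484996 0.026     ]
[ 0.61065851 -0.11760356  0.026     ]
```

```bash
python3 -m pendant '[{"dx":0.0005,"dy":-0.0005,"dz":0.03,"rx":0,"ry":0,"rz":-0.26,"hand":0.06},{"dx":0,"dy":0,"dz":0.03,"rx":0,"ry":0,"rz":0,"hand":0.06},{"dx":0,"dy":0,"dz":0.03,"rx":0,"ry":0,"rz":0,"hand":0.06},{"dx":0,"dy":0,"dz":0.025,"rx":0,"ry":0,"rz":0,"hand":0.06},{"dx":0,"dy":0,"dz":0.02,"rx":0,"ry":0,"rz":0,"hand":0.06},{"dx":0,"dy":0,"dz":0.01,"rx":0,"ry":0,"rz":0,"hand":0.06},{"dx":0,"dy":0,"dz":0,"rx":0,"ry":0,"rz":0,"hand":0.06},{"dx":0,"dy":0,"dz":0,"rx":0,"ry":0,"rz":0,"hand":0.06}]' 80
python3 -m pendant '[{"dx":0,"dy":0,"dz":0,"rx":0,"ry":0,"rz":0,"hand":0.01},{"dx":0,"dy":0,"dz":0,"rx":0,"ry":0,"rz":0,"hand":0.01},{"dx":0,"dy":0,"dz":0,"rx":0,"ry":0,"rz":0,"hand":0.01},{"dx":0,"dy":0,"dz":0,"rx":0,"ry":0,"rz":0,"hand":0.01},{"dx":0,"dy":0,"dz":0,"rx":0,"ry":0,"rz":0,"hand":0.01},{"dx":0,"dy":0,"dz":0,"rx":0,"ry":0,"rz":0,"hand":0.01},{"dx":0,"dy":0,"dz":0,"rx":0,"ry":0,"rz":0,"hand":0.01},{"dx":0,"dy":0,"dz":0,"rx":0,"ry":0,"rz":0,"hand":0.01}]' 80
```

```text
clock: 3.0
position: [0.6756, 0.1862, 0.0866]
ee_rot: [0.0, -0.044, 0.999, 0.0]
contact_force: [1.2, -0.6, -0.3]
width: 0.0596
gripper_force: 0.0
clock: 3.67
position: [0.6766, 0.1862, 0.0875]
ee_rot: [0.002, -0.044, 0.999, 0.0]
contact_force: [2.7, -0.2, 4.8]
width: 0.0205
gripper_force: 78.0
```

```bash
python3 -m pendant '[{"dx":0,"dy":0,"dz":-0.005,"rx":0,"ry":0,"rz":0,"hand":0.01},{"dx":0,"dy":0,"dz":-0.005,"rx":0,"ry":0,"rz":0,"hand":0.01},{"dx":0,"dy":0,"dz":-0.005,"rx":0,"ry":0,"rz":0,"hand":0.01},{"dx":0,"dy":0,"dz":-0.005,"rx":0,"ry":0,"rz":0,"hand":0.01},{"dx":0,"dy":0,"dz":-0.005,"rx":0,"ry":0,"rz":0,"hand":0.01},{"dx":0,"dy":0,"dz":-0.005,"rx":0,"ry":0,"rz":0,"hand":0.01},{"dx":0,"dy":0,"dz":-0.004,"rx":0,"ry":0,"rz":0,"hand":0.01},{"dx":0,"dy":0,"dz":0,"rx":0,"ry":0,"rz":0,"hand":0.01},{"dx":0,"dy":0,"dz":0,"rx":0,"ry":0,"rz":0,"hand":0.01}]' 100
python3 -c "
from h import *
to(.6754,.1856,94.87,.084)"
```

```text
clock: 4.42
position: [0.6748, 0.1859, 0.1202]
ee_rot: [-0.001, -0.044, 0.999, -0.0]
contact_force: [2.2, 0.5, -13.3]
width: 0.0195
gripper_force: 98.2
pos [0.6748 0.1859 0.1202] tool shift [-0.0006 -0.0004  0.0362] F [  2.2   0.5 -13.3] w 0.0195 j6 -1.49 t 4.4167
tool y ang 95.04 tilt 0.06 rz 0.17
```

```bash
python3 -m pendant '[{"dx":0.0003,"dy":-0.008,"dz":0,"rx":0,"ry":0,"rz":2.5,"hand":0.01},{"dx":0.0007,"dy":-0.0161,"dz":0,"rx":0,"ry":0,"rz":5,"hand":0.01},{"dx":0.0007,"dy":-0.0161,"dz":0,"rx":0,"ry":0,"rz":5,"hand":0.01},{"dx":0.0007,"dy":-0.0161,"dz":0,"rx":0,"ry":0,"rz":5,"hand":0.01},{"dx":0.0007,"dy":-0.0161,"dz":0,"rx":0,"ry":0,"rz":5,"hand":0.01},{"dx":0.0007,"dy":-0.0161,"dz":0,"rx":0,"ry":0,"rz":5,"hand":0.01},{"dx":0.0007,"dy":-0.0161,"dz":0,"rx":0,"ry":0,"rz":5,"hand":0.01},{"dx":0.0007,"dy":-0.0161,"dz":0,"rx":0,"ry":0,"rz":5,"hand":0.01},{"dx":0.0007,"dy":-0.0161,"dz":0,"rx":0,"ry":0,"rz":5,"hand":0.01}]'
python3 -c "
from h import *
b=np.radians(4.87-42.5);to(.491+.185*np.cos(b),.170+.185*np.sin(b),94.87-42.5)"
```

```text
clock: 5.17
position: [0.6363, 0.0566, 0.1198]
ee_rot: [-0.001, 0.323, 0.946, -0.001]
contact_force: [0.1, 0.9, -15.0]
width: 0.0202
gripper_force: 98.3
pos [0.6363 0.0566 0.1198] tool shift [-0.0007  0.0011 -0.    ] F [  0.1   0.9 -15. ] w 0.0202 j6 -0.93 t 5.1667
tool y ang 52.28 tilt 0.16 rz -0.09
```

```bash
python3 -m pendant '[{"dx":0.0007,"dy":-0.0161,"dz":0,"rx":0,"ry":0,"rz":5,"hand":0.01},{"dx":0.0007,"dy":-0.0161,"dz":0,"rx":0,"ry":0,"rz":5,"hand":0.01},{"dx":0.0007,"dy":-0.0161,"dz":0,"rx":0,"ry":0,"rz":5,"hand":0.01},{"dx":0.0007,"dy":-0.0161,"dz":0,"rx":0,"ry":0,"rz":5,"hand":0.01},{"dx":0.0007,"dy":-0.0161,"dz":0,"rx":0,"ry":0,"rz":5,"hand":0.01},{"dx":0.0007,"dy":-0.0161,"dz":0,"rx":0,"ry":0,"rz":5,"hand":0.01},{"dx":0.0007,"dy":-0.0161,"dz":0,"rx":0,"ry":0,"rz":5,"hand":0.01},{"dx":0.0007,"dy":-0.0161,"dz":0,"rx":0,"ry":0,"rz":5,"hand":0.01},{"dx":0.0003,"dy":-0.008,"dz":0,"rx":0,"ry":0,"rz":2.5,"hand":0.01},{"dx":0,"dy":0,"dz":0,"rx":0,"ry":0,"rz":0,"hand":0.01},{"dx":0,"dy":0,"dz":0,"rx":0,"ry":0,"rz":0,"hand":0.01}]'
python3 -m pendant '[{"dx":0,"dy":0,"dz":0.004,"rx":0,"ry":0,"rz":0,"hand":0.01},{"dx":0,"dy":0,"dz":0.004,"rx":0,"ry":0,"rz":0,"hand":0.01},{"dx":0,"dy":0,"dz":0.004,"rx":0,"ry":0,"rz":0,"hand":0.01},{"dx":0,"dy":0,"dz":0.004,"rx":0,"ry":0,"rz":0,"hand":0.01},{"dx":0,"dy":0,"dz":0.004,"rx":0,"ry":0,"rz":0,"hand":0.01},{"dx":0,"dy":0,"dz":0.004,"rx":0,"ry":0,"rz":0,"hand":0.01},{"dx":0,"dy":0,"dz":0.004,"rx":0,"ry":0,"rz":0,"hand":0.01},{"dx":0,"dy":0,"dz":0.003,"rx":0,"ry":0,"rz":0,"hand":0.01},{"dx":0,"dy":0,"dz":0.002,"rx":0,"ry":0,"rz":0,"hand":0.01},{"dx":0,"dy":0,"dz":0,"rx":0,"ry":0,"rz":0,"hand":0.01}]'
python3 -c "
from h import *
b=np.radians(4.87-85);to(.491+.185*np.cos(b),.170+.185*np.sin(b),94.87-85)"
```

```text
clock: 6.08
position: [0.522, -0.0119, 0.1205]
ee_rot: [-0.001, 0.642, 0.767, -0.001]
contact_force: [-0.3, 1.9, -13.8]
width: 0.0196
gripper_force: 98.3
clock: 6.92
position: [0.5246, -0.0127, 0.0884]
ee_rot: [0.001, 0.642, 0.766, 0.0]
contact_force: [-1.6, -3.1, 1.1]
width: 0.02
gripper_force: 99.9
pos [ 0.5246 -0.0127  0.0884] tool shift [ 0.0007 -0.0018 -0.    ] F [-1.6 -3.1  1.1] w 0.02 j6 -0.33 t 6.9167
tool y ang 10.07 tilt 0.15 rz 0.2
```

```bash
python3 -m pendant '[{"dx":0,"dy":0,"dz":0.0005,"rx":0,"ry":0,"rz":0,"hand":0.03},{"dx":0,"dy":0,"dz":0,"rx":0,"ry":0,"rz":0,"hand":0.05},{"dx":0,"dy":0,"dz":0,"rx":0,"ry":0,"rz":0,"hand":0.06},{"dx":0,"dy":0,"dz":0,"rx":0,"ry":0,"rz":0,"hand":0.06},{"dx":0,"dy":0,"dz":-0.015,"rx":0,"ry":0,"rz":0,"hand":0.06},{"dx":0,"dy":0,"dz":-0.03,"rx":0,"ry":0,"rz":0,"hand":0.06},{"dx":0,"dy":0,"dz":-0.03,"rx":0,"ry":0,"rz":0,"hand":0.06},{"dx":0,"dy":0,"dz":-0.03,"rx":0,"ry":0,"rz":0,"hand":0.06},{"dx":0,"dy":0,"dz":-0.03,"rx":0,"ry":0,"rz":0,"hand":0.06},{"dx":0,"dy":0,"dz":-0.02,"rx":0,"ry":0,"rz":0,"hand":0.06}]'
python3 -m pendant '[{"dx":-0.0251,"dy":0.0054,"dz":0,"rx":0,"ry":0,"rz":0,"hand":0.06},{"dx":-0.0251,"dy":0.0054,"dz":0,"rx":0,"ry":0,"rz":0,"hand":0.06},{"dx":-0.0251,"dy":0.0054,"dz":0,"rx":0,"ry":0,"rz":0,"hand":0.06},{"dx":-0.0251,"dy":0.0054,"dz":0,"rx":0,"ry":0,"rz":0,"hand":0.06},{"dx":-0.0251,"dy":0.0054,"dz":0,"rx":0,"ry":0,"rz":0,"hand":0.06},{"dx":-0.0251,"dy":0.0054,"dz":0,"rx":0,"ry":0,"rz":0,"hand":0.06},{"dx":-0.0251,"dy":0.0054,"dz":0,"rx":0,"ry":0,"rz":0,"hand":0.06},{"dx":-0.0251,"dy":0.0054,"dz":0,"rx":0,"ry":0,"rz":0,"hand":0.06},{"dx":0,"dy":0,"dz":0,"rx":0,"ry":0,"rz":5.2,"hand":0.06},{"dx":0,"dy":0,"dz":0,"rx":0,"ry":0,"rz":5.2,"hand":0.06},{"dx":0,"dy":0,"dz":0,"rx":0,"ry":0,"rz":5.2,"hand":0.06},{"dx":0,"dy":0,"dz":0,"rx":0,"ry":0,"rz":0,"hand":0.06}]' 
python3 -c "
from h import *
to(.6,-.195,-5.5)
s=manip.get_state();d=snap('wrist');cv2.imwrite('pics/w2.png',d['frame'][:,:,::-1]);np.save('pics/w2.npy',dict(d=d,s=s),allow_pickle=True)"
```

```text
clock: 7.75
position: [0.5247, -0.0116, 0.2452]
ee_rot: [0.002, 0.643, 0.766, 0.002]
contact_force: [0.0, -0.4, -0.3]
width: 0.0599
gripper_force: 0.0
clock: 8.75
position: [0.6013, -0.2022, 0.2417]
ee_rot: [-0.0, 0.741, 0.671, 0.0]
contact_force: [0.2, -0.2, 0.0]
width: 0.06
gripper_force: 0.0
pos [ 0.6013 -0.2022  0.2417] tool shift [ 0.007 -0.002  0.   ] F [ 0.2 -0.2  0. ] w 0.06 j6 -0.34 t 8.75
tool y ang -5.68 tilt 0.05 rz -0.18
```

View pics/w2.png

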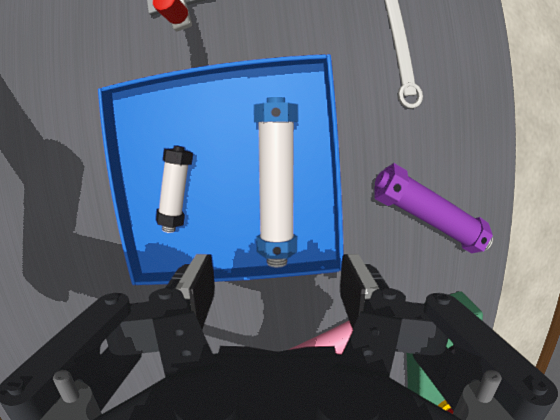

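Wrist view: barrel tube from (275,122) to (277,240), nose tip at (277,265), tail boss at (275,97); the short cylinder is at (173,187).

Run:
```python
from h import *
q=np.load('pics/w2.npy',allow_pickle=True).item();d,s=q['d'],q['s']
hsv=cv2.cvtColor(d['frame'],cv2.COLOR_RGB2HSV)
m=((hsv[...,1]<70)&(hsv[...,2]>120)).astype(np.uint8);n,l,st,c=cv2.connectedComponentsWithStats(m)
i=min(range(1,n),key=lambda i:np.hypot(*(c[i]-[276,180]))+(st[i,4]<500)*999);print(st[i],c[i])
P=[]
for v in range(st[i,1]+8,st[i,1]+st[i,3]-8,4):
    x=np.nonzero(l[v]==i)[0]; a,b=wonz(d,s,x.min(),v,.026),wonz(d,s,x.max()+1,v,.026);P.append((a+b)/2); 
P=np.array(P);vx,vy,x0,y0=cv2.fitLine(P[:,:2].astype(np.float32),cv2.DIST_HUBER,0,.01,.01).ravel()
print('axis ang',np.degrees(np.arctan2(vy,vx)),'resid',np.abs((P[:,:2]-[x0,y0])@[-vy,vx]).max())
rows=np.nonzero(l[:,276]==i)[0];print('rows',rows.min(),rows.max())
for nm,v,z in(('tubetail',rows.min(),.045),('tubenose',rows.max()+1,.045),('tail cap far',103,.047),('nosecap near',252,.047),('nosetip',265,.026),('boss tip',97,.03)):
    print(nm,wonz(d,s,276,v,z).round(4))
print('line pt at y',[(y,x0+(y-y0)*vx/vy) for y in(-.19,-.2)])
```

```text
[ 258  122   36  120 3990] [275.80325815 180.49423559]
axis ang 84.71799 resid 0.00032132748776500557
rows 122 241
tubetail [ 0.6081 -0.13    0.045 ]
tubenose [ 0.5952 -0.2598  0.045 ]
tail cap far [ 0.61   -0.1104  0.047 ]
nosecap near [ 0.5941 -0.271   0.047 ]
nosetip [ 0.5916 -0.2962  0.026 ]
boss tip [ 0.6108 -0.1026  0.03  ]
line pt at y [(-0.19, np.float32(0.6023874)), (-0.2, np.float32(0.6014629))]
```

```bash
python3 -m pendant '[{"dx":0.0062,"dy":0.0001,"dz":0.03,"rx":0,"ry":0,"rz":-0.4,"hand":0.056},{"dx":0,"dy":0,"dz":0.03,"rx":0,"ry":0,"rz":0,"hand":0.056},{"dx":0,"dy":0,"dz":0.03,"rx":0,"ry":0,"rz":0,"hand":0.056},{"dx":0,"dy":0,"dz":0.03,"rx":0,"ry":0,"rz":0,"hand":0.056},{"dx":0,"dy":0,"dz":0.03,"rx":0,"ry":0,"rz":0,"hand":0.056},{"dx":0,"dy":0,"dz":0.03,"rx":0,"ry":0,"rz":0,"hand":0.056},{"dx":0,"dy":0,"dz":0.02,"rx":0,"ry":0,"rz":0,"hand":0.056},{"dx":0,"dy":0,"dz":0,"rx":0,"ry":0,"rz":0,"hand":0.056},{"dx":0,"dy":0,"dz":0,"rx":0,"ry":0,"rz":0,"hand":0.056}]' 
python3 -c "
from h import *
to(.602,-.1958,-5.28,.010)"
```

```text
clock: 9.55
position: [0.6012, -0.1954, 0.0411]
ee_rot: [-0.001, 0.738, 0.675, -0.0]
contact_force: [0.3, -0.7, -0.2]
width: 0.0559
gripper_force: 0.0
pos [ 0.6012 -0.1954  0.0411] tool shift [-0.0003  0.0009  0.0311] F [ 0.3 -0.7 -0.2] w 0.0559 j6 -0.34 t 9.55
tool y ang -5.08 tilt 0.13 rz 0.2
```

```bash
python3 -m pendant '[{"dx":0,"dy":0.0008,"dz":0.011,"rx":0,"ry":0,"rz":0.2,"hand":0.056},{"dx":0,"dy":0,"dz":0.01,"rx":0,"ry":0,"rz":0,"hand":0.056},{"dx":0,"dy":0,"dz":0.007,"rx":0,"ry":0,"rz":0,"hand":0.056},{"dx":0,"dy":0,"dz":0.003,"rx":0,"ry":0,"rz":0,"hand":0.056},{"dx":0,"dy":0,"dz":0,"rx":0,"ry":0,"rz":0,"hand":0.03},{"dx":0,"dy":0,"dz":0,"rx":0,"ry":0,"rz":0,"hand":0.025},{"dx":0,"dy":0,"dz":0,"rx":0,"ry":0,"rz":0,"hand":0.025},{"dx":0,"dy":0,"dz":0,"rx":0,"ry":0,"rz":0,"hand":0.025},{"dx":0,"dy":0,"dz":0,"rx":0,"ry":0,"rz":0,"hand":0.025},{"dx":0,"dy":0,"dz":0,"rx":0,"ry":0,"rz":0,"hand":0.025}]' 60
python3 -c "
from h import *
to(.602,-.1958,-5.28,.010);print(manip.get_state()['gripper_force'])"
```

```text
clock: 10.38
position: [0.6024, -0.196, 0.0109]
ee_rot: [-0.0, 0.739, 0.673, 0.0]
contact_force: [-0.7, 0.3, -2.2]
width: 0.036
gripper_force: 60.6
pos [ 0.6024 -0.196   0.0109] tool shift [ 0.0002 -0.0005  0.0009] F [-0.7  0.3 -2.2] w 0.036 j6 -0.33 t 10.3833
tool y ang -5.36 tilt 0.0 rz -0.08
60.58355212211609
```

```bash
python3 -m pendant '[{"dx":0,"dy":0,"dz":-0.008,"rx":0,"ry":0,"rz":0,"hand":0.025},{"dx":0,"dy":0,"dz":-0.016,"rx":0,"ry":0,"rz":0,"hand":0.025},{"dx":0,"dy":0,"dz":-0.024,"rx":0,"ry":0,"rz":0,"hand":0.025},{"dx":0,"dy":0,"dz":-0.025,"rx":0,"ry":0,"rz":0,"hand":0.025},{"dx":0,"dy":0,"dz":-0.025,"rx":0,"ry":0,"rz":0,"hand":0.025},{"dx":0,"dy":0,"dz":-0.025,"rx":0,"ry":0,"rz":0,"hand":0.025},{"dx":0,"dy":0,"dz":-0.025,"rx":0,"ry":0,"rz":0,"hand":0.025},{"dx":0,"dy":0,"dz":-0.02,"rx":0,"ry":0,"rz":0,"hand":0.025},{"dx":0,"dy":0,"dz":-0.015,"rx":0,"ry":0,"rz":0,"hand":0.025},{"dx":0,"dy":0,"dz":-0.007,"rx":0,"ry":0,"rz":0,"hand":0.025},{"dx":0,"dy":0,"dz":0,"rx":0,"ry":0,"rz":0,"hand":0.025}]' 80
python3 -m pendant '[{"dx":0.017,"dy":-0.003,"dz":0,"rx":0,"ry":0,"rz":0,"hand":0.025},{"dx":0.034,"dy":-0.0066,"dz":0,"rx":0,"ry":0,"rz":0,"hand":0.025},{"dx":0.034,"dy":-0.0066,"dz":0,"rx":0,"ry":0,"rz":0,"hand":0.025},{"dx":0.034,"dy":-0.0066,"dz":0,"rx":0,"ry":0,"rz":0,"hand":0.025},{"dx":0.034,"dy":-0.0066,"dz":0,"rx":0,"ry":0,"rz":0,"hand":0.025},{"dx":0.034,"dy":-0.0066,"dz":0,"rx":0,"ry":0,"rz":0,"hand":0.025},{"dx":0.034,"dy":-0.0066,"dz":0,"rx":0,"ry":0,"rz":0,"hand":0.025},{"dx":0.034,"dy":-0.0066,"dz":0,"rx":0,"ry":0,"rz":0,"hand":0.025},{"dx":0.034,"dy":-0.0066,"dz":0,"rx":0,"ry":0,"rz":0,"hand":0.025},{"dx":0.034,"dy":-0.0066,"dz":0,"rx":0,"ry":0,"rz":0,"hand":0.025},{"dx":0.034,"dy":-0.0066,"dz":0,"rx":0,"ry":0,"rz":0,"hand":0.025},{"dx":0.017,"dy":-0.0034,"dz":0,"rx":0,"ry":0,"rz":0,"hand":0.025}]' 
python3 -m pendant '[{"dx":0,"dy":0,"dz":0,"rx":0,"ry":0,"rz":-2.5,"hand":0.025},{"dx":0,"dy":0,"dz":0,"rx":0,"ry":0,"rz":-3.2,"hand":0.025},{"dx":0,"dy":0,"dz":0,"rx":0,"ry":0,"rz":-3,"hand":0.025},{"dx":0,"dy":0,"dz":0,"rx":0,"ry":0,"rz":-1.5,"hand":0.025},{"dx":0,"dy":0,"dz":0,"rx":0,"ry":0,"rz":0,"hand":0.025},{"dx":0,"dy":0,"dz":0,"rx":0,"ry":0,"rz":0,"hand":0.025}]'
python3 - <<'E'
from h import *
to(.5652,.1832,4.87,.034)
s=manip.get_state();d=snap('wrist');np.save('pics/w3.npy',dict(d=d,s=s),allow_pickle=True)
e=snap('scene');f=snap('side');np.save('pics/s3.npy',dict(a=e,b=f),allow_pickle=True)
I=np.hstack([cv2.resize(d['frame'],(400,300)),cv2.resize(e['frame'][60:260,200:460],(400,308))[:300]])[:,:,::-1]
cv2.imwrite('pics/w3.png',np.vstack([I,np.hstack([cv2.resize(f['frame'][170:400,150:450],(400,300)),cv2.resize(d['frame'][0:240,120:440],(400,300))])[:,:,::-1]]))
E
```

```text
clock: 11.3
position: [0.6032, -0.1964, 0.2028]
ee_rot: [0.002, 0.739, 0.673, 0.001]
contact_force: [0.9, -0.4, -4.5]
width: 0.0357
gripper_force: 80.6
clock: 12.3
position: [0.5629, 0.1876, 0.1989]
ee_rot: [-0.002, 0.739, 0.674, -0.001]
contact_force: [1.1, -0.5, -4.2]
width: 0.0357
gripper_force: 80.6
clock: 12.8
position: [0.5642, 0.1833, 0.1993]
ee_rot: [-0.001, 0.677, 0.736, -0.001]
contact_force: [0.4, -0.2, -4.7]
width: 0.0362
gripper_force: 80.6
pos [0.5642 0.1833 0.1993] tool shift [-0.0002  0.0015  0.1653] F [ 0.4 -0.2 -4.7] w 0.0362 j6 0.11 t 12.8
tool y ang 4.8 tilt 0.17 rz -0.07
```

View pics/w3.png

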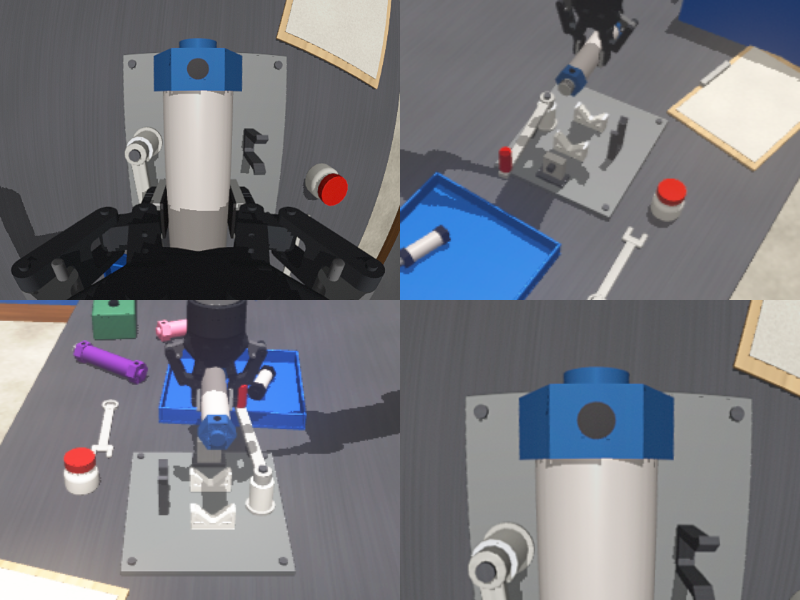

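Pictures: the barrel is held level, tail cap up-image at (277,126) original wrist pixels, the bar stands aside with its handle beyond the tray's edge, V-blocks free. I'll check the barrel's offset along its axis in the grip.

Run:
```python
from h import *
q=np.load('pics/w3.npy',allow_pickle=True).item();d,s=q['d'],q['s']
z=s['position'][2]+.0151
M=rot(s['ee_rot']).as_matrix()
for nm,u,v,zz,ref in(('tube/cap',277.6,126.8,z+.019,.065),('capouter top edge',277.6,(383-300)/1.25,z+.021,.085),):
    w=wonz(d,s,u,v,zz);t=M.T@(w-s['position']);print(nm,w.round(4),'tool',t.round(4),'origin x in tool',round(t[0]-ref,4))
hsv=cv2.cvtColor(d['frame'],cv2.COLOR_RGB2HSV);m=((hsv[...,1]<70)&(hsv[...,2]>130))
for v in(140,160,180,200,220):
    x=[u for u in range(225,335) if m[v,u]];a,b=[wonz(d,s,k,v,z) for k in(min(x),max(x)+1)];t=M.T@((a+b)/2-s['position']);print(v,min(x),max(x),t.round(4),np.linalg.norm(a-b).round(4))
```

```text
tube/cap [0.5593 0.2499 0.2334] tool [ 0.0668  0.0006 -0.0341] origin x in tool 0.0018
capouter top edge [0.5576 0.2699 0.2354] tool [ 0.0869  0.0006 -0.0361] origin x in tool 0.0019
140 225 334 [ 0.0619  0.0016 -0.0151] 0.0432
160 225 334 [ 0.054   0.0016 -0.0151] 0.0436
180 225 334 [ 0.0459  0.0016 -0.0151] 0.0441
200 225 334 [ 0.0377  0.0017 -0.0151] 0.0447
220 225 334 [ 0.0292  0.0017 -0.0151] 0.0454
```

```bash
python3 -m pendant '[{"dx":-0.0031,"dy":0.0014,"dz":0.015,"rx":0,"ry":0,"rz":0,"hand":0.025},{"dx":0,"dy":0,"dz":0.025,"rx":0,"ry":0,"rz":0,"hand":0.025},{"dx":0,"dy":0,"dz":0.025,"rx":0,"ry":0,"rz":0,"hand":0.025},{"dx":0,"dy":0,"dz":0.025,"rx":0,"ry":0,"rz":0,"hand":0.025},{"dx":0,"dy":0,"dz":0.02,"rx":0,"ry":0,"rz":0,"hand":0.025},{"dx":0,"dy":0,"dz":0.015,"rx":0,"ry":0,"rz":0,"hand":0.025},{"dx":0,"dy":0,"dz":0.01,"rx":0,"ry":0,"rz":0,"hand":0.025},{"dx":0,"dy":0,"dz":0.004,"rx":0,"ry":0,"rz":0,"hand":0.025},{"dx":0,"dy":0,"dz":0,"rx":0,"ry":0,"rz":0,"hand":0.025},{"dx":0,"dy":0,"dz":0,"rx":0,"ry":0,"rz":0,"hand":0.025}]' 
python3 -c "
from h import *
to(.5654,.1804,4.87,.035)"
```

```text
clock: 13.78
position: [0.5678, 0.1802, 0.0625]
ee_rot: [0.0, 0.677, 0.736, 0.001]
contact_force: [-0.2, -0.5, -4.2]
width: 0.0358
gripper_force: 80.8
pos [0.5678 0.1802 0.0625] tool shift [ 0.0004 -0.0024  0.0275] F [-0.2 -0.5 -4.2] w 0.0358 j6 0.11 t 13.7833
tool y ang 4.82 tilt 0.08 rz -0.05
```

```bash
python3 -m pendant '[{"dx":0,"dy":-0.0015,"dz":0.004,"rx":0,"ry":0,"rz":0,"hand":0.025},{"dx":0,"dy":0,"dz":0.005,"rx":0,"ry":0,"rz":0,"hand":0.025},{"dx":0,"dy":0,"dz":0.004,"rx":0,"ry":0,"rz":0,"hand":0.025},{"dx":0,"dy":0,"dz":0.002,"rx":0,"ry":0,"rz":0,"hand":0.025},{"dx":0,"dy":0,"dz":0,"rx":0,"ry":0,"rz":0,"hand":0.025}]' 
python3 -c "
from h import *
to(.5654,.1804,4.87,.035)"
python3 -m pendant '[{"dx":0,"dy":0,"dz":0.002,"rx":0,"ry":0,"rz":0,"hand":0.025},{"dx":0,"dy":0,"dz":0.002,"rx":0,"ry":0,"rz":0,"hand":0.025},{"dx":0,"dy":0,"dz":0.002,"rx":0,"ry":0,"rz":0,"hand":0.025},{"dx":0,"dy":0,"dz":0,"rx":0,"ry":0,"rz":0,"hand":0.025}]' 
python3 -c "
from h import *
to(.5654,.1804,4.87,.035)"
```

```text
clock: 14.2
position: [0.565, 0.1799, 0.0462]
ee_rot: [-0.0, 0.677, 0.736, -0.0]
contact_force: [0.0, 0.3, -3.5]
width: 0.0361
gripper_force: 80.8
pos [0.565  0.1799 0.0462] tool shift [0.0005 0.0004 0.0112] F [ 0.   0.3 -3.5] w 0.0361 j6 0.11 t 14.2
tool y ang 4.83 tilt 0.06 rz -0.04
clock: 14.53
position: [0.5652, 0.1799, 0.0404]
ee_rot: [-0.0, 0.677, 0.736, -0.0]
contact_force: [-0.2, 0.7, -4.5]
width: 0.0355
gripper_force: 80.8
pos [0.5652 0.1799 0.0404] tool shift [0.0005 0.0002 0.0054] F [-0.2  0.7 -4.5] w 0.0355 j6 0.11 t 14.5333
tool y ang 4.84 tilt 0.05 rz -0.03
```

```bash
python3 -m pendant '[{"dx":0,"dy":0,"dz":0.0015,"rx":0,"ry":0,"rz":0,"hand":0.025},{"dx":0,"dy":0,"dz":0.0015,"rx":0,"ry":0,"rz":0,"hand":0.025},{"dx":0,"dy":0,"dz":0.0005,"rx":0,"ry":0,"rz":0,"hand":0.025},{"dx":0,"dy":0,"dz":0,"rx":0,"ry":0,"rz":0,"hand":0.025}]'; python3 -m pendant '[{"dx":0,"dy":0,"dz":0.001,"rx":0,"ry":0,"rz":0,"hand":0.025},{"dx":0,"dy":0,"dz":0,"rx":0,"ry":0,"rz":0,"hand":0.025}]';python3 -m pendant '[{"dx":0,"dy":0,"dz":0.001,"rx":0,"ry":0,"rz":0,"hand":0.025},{"dx":0,"dy":0,"dz":0,"rx":0,"ry":0,"rz":0,"hand":0.025}]'
```

```text
clock: 14.87
position: [0.5654, 0.1799, 0.0371]
ee_rot: [-0.0, 0.677, 0.736, -0.0]
contact_force: [0.3, -0.1, -4.4]
width: 0.0357
gripper_force: 80.8
clock: 15.03
position: [0.5655, 0.18, 0.0362]
ee_rot: [-0.0, 0.677, 0.736, 0.0]
contact_force: [-0.8, 0.1, -3.8]
width: 0.0357
gripper_force: 80.8
clock: 15.2
position: [0.5656, 0.18, 0.0357]
ee_rot: [0.0, 0.677, 0.736, 0.0]
contact_force: [-1.5, 0.2, -0.2]
width: 0.0359
gripper_force: 81.3
```

```bash
python3 -m pendant '[{"dx":0,"dy":0,"dz":0.0007,"rx":0,"ry":0,"rz":0,"hand":0.025},{"dx":0,"dy":0,"dz":0,"rx":0,"ry":0,"rz":0,"hand":0.025}]'; python3 -m pendant '[{"dx":-0.001,"dy":0,"dz":0,"rx":0,"ry":0,"rz":0,"hand":0.025},{"dx":-0.001,"dy":0,"dz":0,"rx":0,"ry":0,"rz":0,"hand":0.025},{"dx":-0.001,"dy":0,"dz":0,"rx":0,"ry":0,"rz":0,"hand":0.025},{"dx":0,"dy":0,"dz":0,"rx":0,"ry":0,"rz":0,"hand":0.025}]'
```

```text
clock: 15.37
position: [0.5656, 0.18, 0.0356]
ee_rot: [0.0, 0.677, 0.736, 0.0]
contact_force: [-2.6, -0.5, 4.3]
width: 0.0356
gripper_force: 81.9
clock: 15.7
position: [0.5649, 0.1784, 0.0349]
ee_rot: [-0.001, 0.677, 0.736, 0.001]
contact_force: [-4.0, 4.9, 3.9]
width: 0.036
gripper_force: 81.7
```

```bash
python3 -m pendant '[{"dx":-0.001,"dy":0,"dz":0,"rx":0,"ry":0,"rz":0,"hand":0.025},{"dx":0,"dy":0,"dz":0,"rx":0,"ry":0,"rz":0,"hand":0.025}]';python3 -m pendant '[{"dx":-0.001,"dy":0,"dz":0,"rx":0,"ry":0,"rz":0,"hand":0.025},{"dx":0,"dy":0,"dz":0,"rx":0,"ry":0,"rz":0,"hand":0.025}]'
```

```text
clock: 15.87
position: [0.565, 0.1777, 0.0349]
ee_rot: [-0.002, 0.677, 0.736, 0.001]
contact_force: [-3.9, 5.7, 4.5]
width: 0.0357
gripper_force: 81.7
clock: 16.03
position: [0.5651, 0.1769, 0.0349]
ee_rot: [-0.002, 0.677, 0.736, 0.001]
contact_force: [-3.7, 6.4, 4.5]
width: 0.036
gripper_force: 81.7
```

```bash
python3 -m pendant '[{"dx":-0.001,"dy":-0.0004,"dz":0,"rx":0,"ry":0,"rz":0,"hand":0.025},{"dx":0,"dy":0,"dz":0,"rx":0,"ry":0,"rz":0,"hand":0.025}]';python3 -m pendant '[{"dx":-0.001,"dy":0,"dz":0,"rx":0,"ry":0,"rz":0,"hand":0.025},{"dx":0,"dy":0,"dz":0,"rx":0,"ry":0,"rz":0,"hand":0.025}]'
```

```text
clock: 16.2
position: [0.5652, 0.1757, 0.0349]
ee_rot: [-0.001, 0.677, 0.736, 0.001]
contact_force: [-3.9, 4.9, 3.8]
width: 0.0357
gripper_force: 81.6
clock: 16.37
position: [0.5652, 0.1758, 0.0349]
ee_rot: [-0.002, 0.677, 0.736, 0.002]
contact_force: [-3.3, 8.6, 2.4]
width: 0.0358
gripper_force: 81.5
```

```bash
python3 -m pendant '[{"dx":-0.001,"dy":0,"dz":0,"rx":0,"ry":0,"rz":0,"hand":0.025},{"dx":0,"dy":0,"dz":0,"rx":0,"ry":0,"rz":0,"hand":0.025}]'
```

```text
clock: 16.53
position: [0.5652, 0.1758, 0.0349]
ee_rot: [-0.002, 0.677, 0.736, 0.002]
contact_force: [-4.1, 11.4, 4.1]
width: 0.0359
gripper_force: 81.5
```

```bash
python3 -m pendant '[{"dx":-0.001,"dy":0,"dz":0,"rx":0,"ry":0,"rz":0,"hand":0.025},{"dx":-0.001,"dy":0,"dz":0,"rx":0,"ry":0,"rz":0,"hand":0.025},{"dx":0,"dy":0,"dz":0,"rx":0,"ry":0,"rz":0,"hand":0.025},{"dx":0,"dy":0,"dz":0,"rx":0,"ry":0,"rz":0,"hand":0.025}]'; python3 -m pendant '[{"dx":-0.001,"dy":0,"dz":0,"rx":0,"ry":0,"rz":0,"hand":0.025},{"dx":0,"dy":0,"dz":0,"rx":0,"ry":0,"rz":0,"hand":0.025},{"dx":0,"dy":0,"dz":0,"rx":0,"ry":0,"rz":0,"hand":0.025}]'
```

```text
clock: 16.87
position: [0.5652, 0.1758, 0.0349]
ee_rot: [-0.003, 0.678, 0.735, 0.003]
contact_force: [-5.5, 16.8, 2.3]
width: 0.036
gripper_force: 81.4
clock: 17.12
position: [0.5652, 0.1757, 0.0349]
ee_rot: [-0.004, 0.678, 0.735, 0.004]
contact_force: [-4.6, 20.4, 2.6]
width: 0.0358
gripper_force: 81.4
```

```bash
python3 -m pendant '[{"dx":0.002,"dy":-0.0005,"dz":0,"rx":0,"ry":0,"rz":0,"hand":0.025},{"dx":0.002,"dy":0,"dz":0,"rx":0,"ry":0,"rz":0,"hand":0.025},{"dx":0,"dy":0,"dz":0,"rx":0,"ry":0,"rz":0,"hand":0.025}]' 20; python3 -m pendant '[{"dx":0,"dy":0,"dz":0,"rx":0,"ry":0,"rz":0,"hand":0.04},{"dx":0,"dy":0,"dz":0,"rx":0,"ry":0,"rz":0,"hand":0.056},{"dx":0,"dy":0,"dz":0,"rx":0,"ry":0,"rz":0,"hand":0.056},{"dx":0,"dy":0,"dz":0,"rx":0,"ry":0,"rz":0,"hand":0.056},{"dx":0,"dy":0,"dz":0,"rx":0,"ry":0,"rz":0,"hand":0.056}]'
python3 -c "
from h import *
to(.5654,.1757,4.87,.035)"
```

```text
clock: 17.37
position: [0.5652, 0.1758, 0.0349]
ee_rot: [-0.001, 0.677, 0.736, 0.002]
contact_force: [-2.3, 7.9, 2.5]
width: 0.0354
gripper_force: 81.4
clock: 17.78
position: [0.5655, 0.1725, 0.0346]
ee_rot: [0.0, 0.677, 0.736, 0.0]
contact_force: [0.8, 0.9, 0.3]
width: 0.0563
gripper_force: 0.0
pos [0.5655 0.1725 0.0346] tool shift [ 0.0032  0.0001 -0.0004] F [0.8 0.9 0.3] w 0.0563 j6 0.09 t 17.7833
tool y ang 4.82 tilt 0.03 rz -0.05
```

```bash
python3 -m pendant '[{"dx":0,"dy":0,"dz":-0.015,"rx":0,"ry":0,"rz":0,"hand":0.056},{"dx":0,"dy":0,"dz":-0.025,"rx":0,"ry":0,"rz":0,"hand":0.056},{"dx":0,"dy":0,"dz":-0.025,"rx":0,"ry":0,"rz":0,"hand":0.056},{"dx":0,"dy":0,"dz":-0.025,"rx":0,"ry":0,"rz":0,"hand":0.056},{"dx":0,"dy":0,"dz":-0.025,"rx":0,"ry":0,"rz":0,"hand":0.056},{"dx":0,"dy":0,"dz":-0.025,"rx":0,"ry":0,"rz":0,"hand":0.056},{"dx":0,"dy":0,"dz":-0.025,"rx":0,"ry":0,"rz":0,"hand":0.056},{"dx":0,"dy":0,"dz":-0.01,"rx":0,"ry":0,"rz":-2.5,"hand":0.056},{"dx":0,"dy":0,"dz":0,"rx":0,"ry":0,"rz":-2.8,"hand":0.056},{"dx":0,"dy":0,"dz":0,"rx":0,"ry":0,"rz":0,"hand":0.056},{"dx":0,"dy":0,"dz":0,"rx":0,"ry":0,"rz":0,"hand":0.056}]'
python3 - <<'E'
from h import *
to(.5246,-.0127,10.07,.0884)
s=manip.get_state();d=snap('wrist');e=snap('scene')
cv2.imwrite('pics/w4.png',np.hstack([cv2.resize(d['frame'],(400,300)),cv2.resize(e['frame'][60:260,200:460],(400,300))])[:,:,::-1])
f=e['frame'].astype(int)
b=(f[...,2]>60)&(f[...,2]>1.8*f[...,0])
E
```

```text
clock: 18.7
position: [0.565, 0.1726, 0.2094]
ee_rot: [-0.0, 0.642, 0.766, -0.0]
contact_force: [-0.6, -0.6, -0.3]
width: 0.0559
gripper_force: 0.0
pos [0.565  0.1726 0.2094] tool shift [-0.1754 -0.0721  0.1211] F [-0.6 -0.6 -0.3] w 0.0559 j6 0.0 t 18.7
tool y ang 10.05 tilt 0.02 rz -0.02
```

View pics/w4.png

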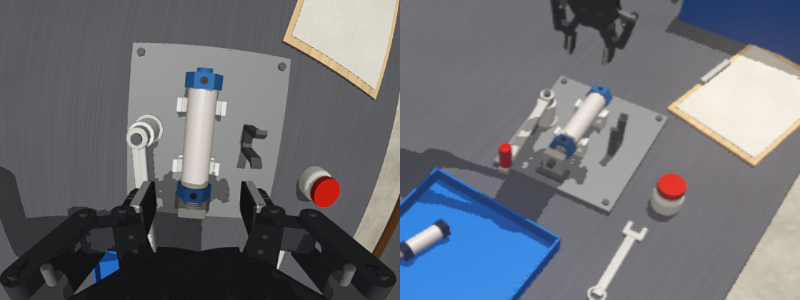

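The barrel lies in both V-blocks (wrist picture (203,88)–(193,200)) with its nose on the stop; the bar is still aside. Returning to the handle.

```bash
python3 -m pendant '[{"dx":-0.0219,"dy":-0.009,"dz":0,"rx":0,"ry":0,"rz":0,"hand":0.056},{"dx":-0.0219,"dy":-0.009,"dz":0,"rx":0,"ry":0,"rz":0,"hand":0.056},{"dx":-0.0219,"dy":-0.009,"dz":0,"rx":0,"ry":0,"rz":0,"hand":0.056},{"dx":-0.0219,"dy":-0.009,"dz":0,"rx":0,"ry":0,"rz":0,"hand":0.056},{"dx":-0.0219,"dy":-0.009,"dz":0,"rx":0,"ry":0,"rz":0,"hand":0.056},{"dx":-0.0219,"dy":-0.009,"dz":0,"rx":0,"ry":0,"rz":0,"hand":0.056},{"dx":-0.0219,"dy":-0.009,"dz":0,"rx":0,"ry":0,"rz":0,"hand":0.056},{"dx":-0.0219,"dy":-0.009,"dz":0,"rx":0,"ry":0,"rz":0,"hand":0.056},{"dx":0,"dy":0,"dz":0.02,"rx":0,"ry":0,"rz":0,"hand":0.056},{"dx":0,"dy":0,"dz":0.02,"rx":0,"ry":0,"rz":0,"hand":0.056},{"dx":0,"dy":0,"dz":0,"rx":0,"ry":0,"rz":0,"hand":0.056},{"dx":0,"dy":0,"dz":0,"rx":0,"ry":0,"rz":0,"hand":0.056}]'
python3 - <<'E'
from h import *
to(.5246,-.0127,10.07,.0884)
s=manip.get_state();d=snap('wrist')
f=d['frame'].astype(int);m=((f[...,0]>80)&(f[...,1]<70)&(f[...,2]<70)).astype(np.uint8)
n,l,st,c=cv2.connectedComponentsWithStats(m)
for i in range(1,n):
    if st[i,4]>60: print(st[i].tolist(),c[i].round(1),wonz(d,s,*c[i],.126).round(4))
E
```

```text
clock: 19.8
position: [0.5241, -0.0122, 0.1684]
ee_rot: [-0.002, 0.642, 0.767, -0.001]
contact_force: [0.5, 0.6, 0.6]
width: 0.056
gripper_force: 0.0
pos [ 0.5241 -0.0122  0.1684] tool shift [-0.0007  0.0006  0.08  ] F [0.5 0.6 0.6] w 0.056 j6 -0.33 t 19.8
tool y ang 10.09 tilt 0.2 rz 0.02
[527, 96, 33, 49, 1377] [544.2 119.5] [0.7002 0.1078 0.126 ]
[261, 205, 35, 47, 1281] [277.8 228.7] [ 0.5238 -0.0052  0.126 ]
[529, 303, 31, 66, 601] [547.5 339.1] [ 0.8062 -0.075   0.126 ]
```

```bash
python3 -m pendant '[{"dx":-0.0004,"dy":0.0002,"dz":0.02,"rx":0,"ry":0,"rz":0,"hand":0.056},{"dx":0,"dy":0,"dz":0.025,"rx":0,"ry":0,"rz":0,"hand":0.056},{"dx":0,"dy":0,"dz":0.02,"rx":0,"ry":0,"rz":0,"hand":0.056},{"dx":0,"dy":0,"dz":0.01,"rx":0,"ry":0,"rz":0,"hand":0.056},{"dx":0,"dy":0,"dz":0.005,"rx":0,"ry":0,"rz":0,"hand":0.056},{"dx":0,"dy":0,"dz":0,"rx":0,"ry":0,"rz":0,"hand":0.03},{"dx":0,"dy":0,"dz":0,"rx":0,"ry":0,"rz":0,"hand":0.01},{"dx":0,"dy":0,"dz":0,"rx":0,"ry":0,"rz":0,"hand":0.01},{"dx":0,"dy":0,"dz":0,"rx":0,"ry":0,"rz":0,"hand":0.01},{"dx":0,"dy":0,"dz":0,"rx":0,"ry":0,"rz":0,"hand":0.01},{"dx":0,"dy":0,"dz":0,"rx":0,"ry":0,"rz":0,"hand":0.01},{"dx":0,"dy":0,"dz":0,"rx":0,"ry":0,"rz":0,"hand":0.01}]' 100
python3 -m pendant '[{"dx":0,"dy":0,"dz":-0.003,"rx":0,"ry":0,"rz":0,"hand":0.01},{"dx":0,"dy":0,"dz":-0.005,"rx":0,"ry":0,"rz":0,"hand":0.01},{"dx":0,"dy":0,"dz":-0.005,"rx":0,"ry":0,"rz":0,"hand":0.01},{"dx":0,"dy":0,"dz":-0.005,"rx":0,"ry":0,"rz":0,"hand":0.01},{"dx":0,"dy":0,"dz":-0.005,"rx":0,"ry":0,"rz":0,"hand":0.01},{"dx":0,"dy":0,"dz":-0.005,"rx":0,"ry":0,"rz":0,"hand":0.01},{"dx":0,"dy":0,"dz":-0.005,"rx":0,"ry":0,"rz":0,"hand":0.01},{"dx":0,"dy":0,"dz":-0.002,"rx":0,"ry":0,"rz":0,"hand":0.01},{"dx":0,"dy":0,"dz":0,"rx":0,"ry":0,"rz":0,"hand":0.01},{"dx":0,"dy":0,"dz":0,"rx":0,"ry":0,"rz":0,"hand":0.01}]' 100
python3 -c "
from h import *
to(.5246,-.0127,10.07,.0884)"
```

```text
clock: 20.85
position: [0.5265, -0.013, 0.0906]
ee_rot: [0.001, 0.642, 0.767, 0.001]
contact_force: [0.5, -2.0, 5.1]
width: 0.0197
gripper_force: 97.5
clock: 21.68
position: [0.5247, -0.012, 0.1244]
ee_rot: [-0.001, 0.642, 0.767, -0.0]
contact_force: [1.3, 5.2, -14.1]
width: 0.0197
gripper_force: 98.2
pos [ 0.5247 -0.012   0.1244] tool shift [-0.0007 -0.0001  0.036 ] F [  1.3   5.2 -14.1] w 0.0197 j6 -0.33 t 21.6833
tool y ang 10.14 tilt 0.1 rz 0.07
```

```bash
python3 -m pendant '[{"dx":0.0008,"dy":0.008,"dz":0,"rx":0,"ry":0,"rz":-2.5,"hand":0.01},{"dx":0.0007,"dy":0.0161,"dz":0,"rx":0,"ry":0,"rz":-5,"hand":0.01},{"dx":0.0007,"dy":0.0161,"dz":0,"rx":0,"ry":0,"rz":-5,"hand":0.01},{"dx":0.0007,"dy":0.0161,"dz":0,"rx":0,"ry":0,"rz":-5,"hand":0.01},{"dx":0.0007,"dy":0.0161,"dz":0,"rx":0,"ry":0,"rz":-5,"hand":0.01},{"dx":0.0007,"dy":0.0161,"dz":0,"rx":0,"ry":0,"rz":-5,"hand":0.01},{"dx":0.0007,"dy":0.0161,"dz":0,"rx":0,"ry":0,"rz":-5,"hand":0.01},{"dx":0.0007,"dy":0.0161,"dz":0,"rx":0,"ry":0,"rz":-5,"hand":0.01},{"dx":0.0007,"dy":0.0161,"dz":0,"rx":0,"ry":0,"rz":-5,"hand":0.01}]'
python3 -c "
from h import *
b=np.radians(4.87-42.5);to(.491+.185*np.cos(b),.170+.185*np.sin(b),94.87-42.5)"
```

```text
clock: 22.43
position: [0.6387, 0.0588, 0.1234]
ee_rot: [-0.002, 0.319, 0.948, 0.0]
contact_force: [-2.2, 5.9, -13.7]
width: 0.0195
gripper_force: 98.3
pos [0.6387 0.0588 0.1234] tool shift [-0.0001 -0.0022  0.    ] F [ -2.2   5.9 -13.7] w 0.0195 j6 -0.94 t 22.4333
tool y ang 52.82 tilt 0.24 rz 0.45
```

```bash
python3 -m pendant '[{"dx":0.0012,"dy":0.0161,"dz":0,"rx":0,"ry":0,"rz":-5,"hand":0.01},{"dx":0.0007,"dy":0.0161,"dz":0,"rx":0,"ry":0,"rz":-5,"hand":0.01},{"dx":0.0007,"dy":0.0161,"dz":0,"rx":0,"ry":0,"rz":-5,"hand":0.01},{"dx":0.0007,"dy":0.0161,"dz":0,"rx":0,"ry":0,"rz":-5,"hand":0.01},{"dx":0.0007,"dy":0.0161,"dz":0,"rx":0,"ry":0,"rz":-5,"hand":0.01},{"dx":0.0007,"dy":0.0161,"dz":0,"rx":0,"ry":0,"rz":-5,"hand":0.01},{"dx":0.0007,"dy":0.0161,"dz":0,"rx":0,"ry":0,"rz":-5,"hand":0.01},{"dx":0.0003,"dy":0.0129,"dz":0,"rx":0,"ry":0,"rz":-4,"hand":0.01},{"dx":0,"dy":0.007,"dz":0,"rx":0,"ry":0,"rz":-2.4,"hand":0.01},{"dx":0,"dy":0,"dz":0,"rx":0,"ry":0,"rz":0,"hand":0.01},{"dx":0,"dy":0,"dz":0,"rx":0,"ry":0,"rz":0,"hand":0.01}]'
python3 -c "
from h import *
to(.6754,.1858,94.87)"
```

```text
clock: 23.35
position: [0.6754, 0.1832, 0.123]
ee_rot: [-0.002, -0.035, 0.999, 0.0]
contact_force: [-3.8, 3.2, -14.9]
width: 0.0193
gripper_force: 98.3
pos [0.6754 0.1832 0.123 ] tool shift [-0.0002  0.0026  0.    ] F [ -3.8   3.2 -14.9] w 0.0193 j6 -1.48 t 23.35
tool y ang 94.0 tilt 0.25 rz -0.87
```

```bash
python3 -m pendant '[{"dx":0.0005,"dy":0.0022,"dz":0,"rx":0,"ry":0,"rz":-0.8,"hand":0.01},{"dx":0,"dy":0,"dz":0,"rx":0,"ry":0,"rz":0,"hand":0.01},{"dx":0,"dy":0,"dz":0,"rx":0,"ry":0,"rz":0,"hand":0.01}]'
python3 -m pendant '[{"dx":0,"dy":0,"dz":0.003,"rx":0,"ry":0,"rz":0,"hand":0.01},{"dx":0,"dy":0,"dz":0.003,"rx":0,"ry":0,"rz":0,"hand":0.01},{"dx":0,"dy":0,"dz":0.003,"rx":0,"ry":0,"rz":0,"hand":0.01},{"dx":0,"dy":0,"dz":0.003,"rx":0,"ry":0,"rz":0,"hand":0.01},{"dx":0,"dy":0,"dz":0.003,"rx":0,"ry":0,"rz":0,"hand":0.01},{"dx":0,"dy":0,"dz":0,"rx":0,"ry":0,"rz":0,"hand":0.01}]'
python3 -c "
from h import *
to(.6754,.1858,94.87)"
```

```text
clock: 23.6
position: [0.6753, 0.1846, 0.1239]
ee_rot: [-0.001, -0.042, 0.999, 0.0]
contact_force: [-3.2, 4.3, -13.8]
width: 0.0198
gripper_force: 98.3
clock: 24.1
position: [0.6756, 0.1846, 0.1094]
ee_rot: [-0.001, -0.041, 0.999, 0.001]
contact_force: [-4.4, 4.0, -11.9]
width: 0.0201
gripper_force: 98.4
pos [0.6756 0.1846 0.1094] tool shift [0.0001 0.0012 0.    ] F [ -4.4   4.  -11.9] w 0.0201 j6 -1.49 t 24.1
tool y ang 94.74 tilt 0.13 rz -0.13
```

```bash
python3 -m pendant '[{"dx":0,"dy":0.0008,"dz":0.002,"rx":0,"ry":0,"rz":0,"hand":0.01},{"dx":0,"dy":0,"dz":0.002,"rx":0,"ry":0,"rz":0,"hand":0.01},{"dx":0,"dy":0,"dz":0.002,"rx":0,"ry":0,"rz":0,"hand":0.01},{"dx":0,"dy":0,"dz":0.001,"rx":0,"ry":0,"rz":0,"hand":0.01},{"dx":0,"dy":0,"dz":0,"rx":0,"ry":0,"rz":0,"hand":0.01}]'
python3 -m pendant '[{"dx":0,"dy":0,"dz":0.001,"rx":0,"ry":0,"rz":0,"hand":0.01},{"dx":0,"dy":0,"dz":0.001,"rx":0,"ry":0,"rz":0,"hand":0.01},{"dx":0,"dy":0,"dz":0,"rx":0,"ry":0,"rz":0,"hand":0.01}]'
python3 -m pendant '[{"dx":0,"dy":0,"dz":0.001,"rx":0,"ry":0,"rz":0,"hand":0.01},{"dx":0,"dy":0,"dz":0,"rx":0,"ry":0,"rz":0,"hand":0.01}]'
```

```text
clock: 24.52
position: [0.6758, 0.1851, 0.1027]
ee_rot: [-0.001, -0.042, 0.999, 0.0]
contact_force: [-4.4, 3.9, -10.8]
width: 0.02
gripper_force: 98.8
clock: 24.77
position: [0.6759, 0.1852, 0.1011]
ee_rot: [-0.0, -0.042, 0.999, 0.0]
contact_force: [-4.6, 3.6, -9.1]
width: 0.0198
gripper_force: 98.8
clock: 24.93
position: [0.676, 0.1852, 0.1009]
ee_rot: [-0.0, -0.042, 0.999, 0.0]
contact_force: [-4.5, 2.8, -6.7]
width: 0.0197
gripper_force: 98.9
```

```bash
python3 -m pendant '[{"dx":0,"dy":0,"dz":0.001,"rx":0,"ry":0,"rz":0,"hand":0.01},{"dx":0,"dy":0,"dz":0,"rx":0,"ry":0,"rz":0,"hand":0.01},{"dx":0,"dy":0,"dz":0,"rx":0,"ry":0,"rz":0,"hand":0.01}]'
python3 -m pendant '[{"dx":0,"dy":0,"dz":0.0007,"rx":0,"ry":0,"rz":0,"hand":0.01},{"dx":0,"dy":0,"dz":0,"rx":0,"ry":0,"rz":0,"hand":0.01},{"dx":0,"dy":0,"dz":0,"rx":0,"ry":0,"rz":0,"hand":0.01}]'
```

```text
clock: 25.18
position: [0.6761, 0.1852, 0.1007]
ee_rot: [0.0, -0.042, 0.999, 0.0]
contact_force: [-5.7, 3.5, -3.6]
width: 0.0196
gripper_force: 99.3
clock: 25.43
position: [0.6762, 0.1852, 0.1005]
ee_rot: [0.001, -0.042, 0.999, 0.0]
contact_force: [-6.2, 2.1, -0.9]
width: 0.02
gripper_force: 99.4
```

```bash
python3 -m pendant '[{"dx":0.0008,"dy":0.0003,"dz":0.0003,"rx":0,"ry":0,"rz":0,"hand":0.01},{"dx":0,"dy":0,"dz":0,"rx":0,"ry":0,"rz":0,"hand":0.03},{"dx":0,"dy":0,"dz":0,"rx":0,"ry":0,"rz":0,"hand":0.05},{"dx":0,"dy":0,"dz":0,"rx":0,"ry":0,"rz":0,"hand":0.06},{"dx":0,"dy":0,"dz":0,"rx":0,"ry":0,"rz":0,"hand":0.06},{"dx":0,"dy":0,"dz":0,"rx":0,"ry":0,"rz":0,"hand":0.06}]'
python3 -m pendant '[{"dx":0,"dy":0,"dz":-0.015,"rx":0,"ry":0,"rz":0,"hand":0.06},{"dx":0,"dy":0,"dz":-0.025,"rx":0,"ry":0,"rz":0,"hand":0.06},{"dx":0,"dy":0,"dz":-0.03,"rx":0,"ry":0,"rz":0,"hand":0.06},{"dx":0,"dy":0,"dz":-0.03,"rx":0,"ry":0,"rz":0,"hand":0.06},{"dx":0,"dy":0,"dz":-0.03,"rx":0,"ry":0,"rz":0,"hand":0.06},{"dx":0,"dy":0,"dz":0,"rx":0,"ry":0,"rz":0,"hand":0.06},{"dx":0,"dy":0,"dz":0,"rx":0,"ry":0,"rz":0,"hand":0.06}]'
python3 - <<'E'
from h import *
to(.6754,.1858,94.87)
d=snap('wrist');e=snap('side');f=snap('scene')
cv2.imwrite('pics/w5.png',np.vstack([np.hstack([cv2.resize(d['frame'],(400,300)),cv2.resize(e['frame'][250:390,200:390],(400,300))]),np.hstack([cv2.resize(d['frame'][0:210,160:440],(400,300)),cv2.resize(f['frame'][80:230,230:430],(400,300))])])[:,:,::-1])
E
```

```text
clock: 25.93
position: [0.6764, 0.1852, 0.0984]
ee_rot: [0.001, -0.042, 0.999, -0.0]
contact_force: [0.6, -0.8, -0.2]
width: 0.0598
gripper_force: 0.0
clock: 26.52
position: [0.6769, 0.1857, 0.2304]
ee_rot: [0.003, -0.042, 0.999, 0.0]
contact_force: [0.0, -0.0, -1.4]
width: 0.0603
gripper_force: 0.0
pos [0.6769 0.1857 0.2304] tool shift [ 0.0015  0.0003 -0.    ] F [ 0.  -0.  -1.4] w 0.0603 j6 -1.49 t 26.5167
tool y ang 94.85 tilt 0.33 rz -0.02
```

View pics/w5.png

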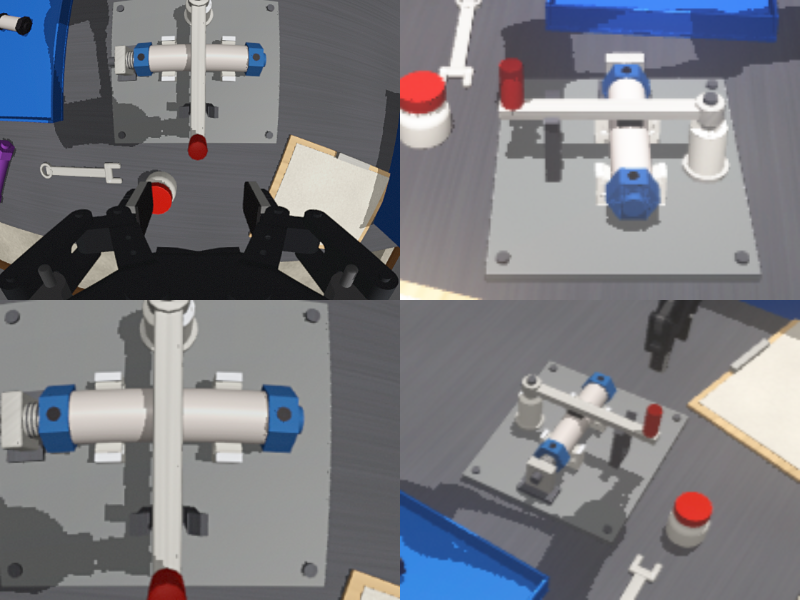

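The bar sits between the keeper cheeks at (170,520 in the lower-left crop), its pad on the tube. The barrel is in both V-blocks with its nose against the stop (22,420), and the gripper is clear.

```bash
python3 -c "
from rig import manip
print(manip.sign_off())"
```

```text
the job is handed in; nothing more can be done
None
```

I loaded the barrel with its nose against the end stop (pushed home at about 20 N), lowered the bar under control into the keeper over it, and handed the job in at about 26.5 s; the hand-in returned no verdict.

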